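# Route the gas: push the selector lever through its gate to the blue slot

## Robot

A 7-joint arm with a two-finger parallel gripper is mounted at the origin on the work surface. World frame = base frame: x ahead of the robot, y to its left, z up, the work surface at z = 0. Lengths are in m, angles in rad, forces in N, time in s.
With the tool pointing down it reaches from about 0.4 to 0.85 m from the base axis. Payload 10.4 kg.
Tool frame: the origin (TCP) lies at the centre of the arm's flange, where the gripper is bolted on; the fingertips stand 182 mm ahead of it and the grasp point (between the pads) lies 164 mm ahead of it; z points along the fingers, y is the line along which they close (so a half turn about z gives the same grasp; the last joint's range is limited). The gripper opens to 87 mm and grips with 3 to 60 N. Pads are 19 mm wide; open, the fingers measure 117 mm over their backs; the gripper's body (75 mm by 190 mm) begins 51 mm behind the grasp point.
Start: joints at [1.212, 0.332, -0.065, 1.46, 0.022, 1.35, -0.088], TCP at [0.206, -0.59, 0.405] pointing down, gripper open.
Joint ranges: [-2.6, 2.6], [-0.5, 2.12], [-1.47, 1.34], [0.16, 2.42], [-1.27, 4.41], [0.06, 2.06], [-2.6, 2.6]. Speed limits (rad/s): [2.22, 2.22, 2.79, 2.79, 3.14, 3.14, 3.14].

## Interface

Orientations are given as a unit quaternion [x, y, z, w].
In Python, from bench import r, eyes, job gives the robot as it stands. The module is installed in compiled form; this text tells all that it offers.
- The arm moves only by the shell command python3 -m inch 'ROWS' [OPENING] [FORCE]. ROWS is JSON, a list of rows, each a list of 6 numbers: the shift along the tool's x, y, z normalised to -1 to 1, where 1 is 4 cm, then the turn, a rotation vector about the tool's x, y, z normalised to -1 to 1, where 1 is 0.12 rad. In form: [[x, y, z, wx, wy, wz], ...]. A call has exactly 5 rows; each row shifts and turns the commanded pose from where the row before left it, along the tool's axes as they then stand; what a row does not reach is not made up. A row lasts 1/12 s, in which the tool goes at most 41.7 mm and 7.16 degrees, less where a joint would pass 70% of its speed; a pose out of reach is approached as far as the arm can. A call with a number of a shift or a turn outside -1 to 1 is refused whole. A call with a gripper value outside its range is refused whole. OPENING is the gripper command: -1 is shut, 1 is fully open, values between are in proportion, set as the call begins (- or left out, the last holds). The fingers move at their own pace and stop on an object; FORCE is the grip in N (left out, the last holds). Time passes only in rows, so rows that do not move let the fingers close, or fill a call up. It gives the time, the measured TCP pose, the force, the opening and the grip force at its end, in the units of the state.
- r.read_state(): the state, without advancing time (a new reading comes with each control period).
- eyes.camera(name): name is "scene" or "top" or "wrist"; returns a dict with "pixels" (480x640x3 uint8, red, green, blue), "fx", "fy", "cx", "cy" (pixels), "extrinsics" (4x4, takes a point from camera to world coordinates). Camera axes: x right, y down, z forward; pixel columns grow to the right and rows downward; lengths in m; the calibration is good to about 2 mm. A picture is of the moment at which its call begins. There is no depth.
- job.close_job(): hands the job in; it is judged then, once.
The state is a dict: "time": time; "joint_positions": joint angles; "joint_vel": joint speeds; "joint_torque": joint torques, N m; "ee_pos": TCP position; "eef_rot": TCP orientation; "ft_force": force on the tool from outside, world axes, zero at the start; "torque": the same for the moment, N m; "width": finger opening in m; "grip_force": force on a finger pad.
Only numpy, scipy, OpenCV 4.12 (cv2) and the standard library are available. Lean on these libraries where they do the work, as an engineer would, in place of code of your own. Each camera call takes 0.05 s, during which the arm holds its last target. There are 200 camera calls.

## Task

The gas selector's lever stands somewhere in the robot-side half of the middle (shut-off) slot of its gate. Push it gently with the fingertips through the gate until it is fully home in the slot marked by the blue tag, leave it standing there and come away. Do not squeeze or force the lever, and leave the bottle, the jar and the screwdriver where they are.

Things in the scene. Friction and masses are not known exactly. Their poses are not given: they have to be found in the camera images.
- unit: gas selector: white box 170 x 180 x 110 mm (x, y, z), fixed; origin at the centre of its underside, on the bench. Its aluminium top plate has a double-H cut: three slots along x, at y = -30, 0 and +30 mm, 16 mm wide, from x = -33 to +33 mm, joined by one cross channel along y at x = 0, 16 mm wide. Four round-nosed teeth between the slots stop the lever: it changes slots only in the channel
- foreaft (a joint): lever's tilt along the selector's x, rad: 0 in the cross channel, positive when it leans to the selector's +x; stops at +0.275 and -0.275 (fully home). It must be within about 0.04 of 0 to pass sideways freely. The lever stays where it is left; about 2 N at the grip moves it, either way
- side (a joint): lever's tilt along the selector's y, rad: 0 in the middle slot, positive when it leans to the selector's +y; +0.32 in the slots at y = +30 mm, -0.32 in those at y = -30 mm (stops at 0.33)
- lever: black upright grip of the lever, 26 mm across, round top; origin on its axis, its bottom 25 mm below, its top 32 mm above. It sits on a 12 mm steel rod that tilts both ways about a point 20 mm above the bench in the selector's middle; the origin is 155 mm from that point: 175 mm above the bench when upright, 12 mm lower when home in an outer slot, then some 42 mm in x and 47 mm in y from the middle
- neck (a point): point on the lever's rod 90 mm from the pivot, at the height of the gate plate when upright. With the lever fully home in a slot it is about 22 mm (seen from above) from that slot's tag
- tag_blue: blue round tag, 18 mm across, 3 mm thick, on the gate plate just beyond the closed end of one of the four outer slots. Origin: centre of its underside. In the selector's frame the tags lie at x = +46 or -46 mm, y = +30 or -30 mm; which colour is at which slot changes from run to run
- tag_red: red round tag, 18 mm across, 3 mm thick, on the gate plate just beyond the closed end of one of the four outer slots. Origin: centre of its underside. In the selector's frame the tags lie at x = +46 or -46 mm, y = +30 or -30 mm; which colour is at which slot changes from run to run
- tag_yellow: yellow round tag, 18 mm across, 3 mm thick, on the gate plate just beyond the closed end of one of the four outer slots. Origin: centre of its underside. In the selector's frame the tags lie at x = +46 or -46 mm, y = +30 or -30 mm; which colour is at which slot changes from run to run
- tag_green: green round tag, 18 mm across, 3 mm thick, on the gate plate just beyond the closed end of one of the four outer slots. Origin: centre of its underside. In the selector's frame the tags lie at x = +46 or -46 mm, y = +30 or -30 mm; which colour is at which slot changes from run to run
- reagent: loose amber glass bottle with a white cap, 60 mm across, 125 mm tall, standing on the bench at the +y side of the selector; origin at the centre of its underside; leave it alone
- salve: loose white jar with a green lid, 56 mm across, 55 mm tall, standing on the bench at the -y side of the selector; origin at the centre of its underside; leave it alone
- driver: loose screwdriver, 160 mm long, lying on the bench on the robot's side of the selector; leave it alone

How it is judged:
By the outcome, as a careful person would: the job done as asked, in the order asked, and still so for the second after the job is handed in, with the robot touching nothing.
It also fails if it takes over 64 s, if anything falls off the work surface, if the arm or the gripper's body presses on something with over 40 N, if the wrist force passes 120 N, or if a joint passes its speed limit or range.

## Working session

There is one attempt and no reset: what is moved stays moved. The work goes in short steps, Python scripts to look and compute and a shell command to move; the robot and the scene stay as the last step left them, time stands still between calls to the robot, and variables do not carry over. Pictures are saved under pics/ and viewed, at most 10 in all, crops included, and the job is handed in when it is done.

```bash
mkdir -p pics
python3 - <<'E'
from bench import r,eyes
import cv2,numpy as np
s=r.read_state();print({k:np.round(s[k],3).tolist() for k in s})
for n in("scene","top"):
    c=eyes.camera(n);cv2.imwrite(f"pics/{n}0.png",c["pixels"][...,::-1]);print(n,c["fx"],c["cx"],c["cy"],np.round(c["extrinsics"],3).tolist())
E
```

```text
{'time': 0.0, 'joint_positions': [1.212, 0.333, -0.065, 1.461, 0.022, 1.35, -0.089], 'joint_vel': [-0.001, -0.0, 0.0, -0.0, -0.001, 0.0, 0.0], 'joint_torque': [0.0, -62.326, 0.025, -38.99, -0.061, 0.04, 0.0], 'ee_pos': [0.206, -0.59, 0.404], 'eef_rot': [0.986, 0.167, -0.0, -0.001], 'ft_force': [-0.078, -0.522, 0.465], 'torque': [-0.011, 0.021, -0.008], 'grip_force': 0.0, 'width': 0.087}
scene 451.88141613715845 321.7846472392311 242.53753325593215 [[0.552, 0.477, -0.684, 1.067], [0.834, -0.339, 0.436, -0.293], [-0.023, -0.811, -0.585, 0.571], [0.0, 0.0, 0.0, 1.0]]
top 604.107426577047 326.217072469123 241.58932023945147 [[-0.013, -0.983, 0.186, 0.365], [-1.0, 0.018, 0.026, 0.028], [-0.029, -0.185, -0.982, 1.016], [0.0, 0.0, 0.0, 1.0]]
```

View pics/top0.png

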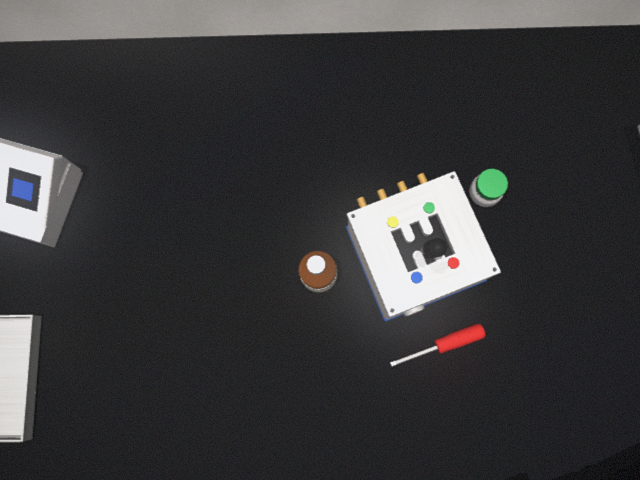

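View pics/scene0.png

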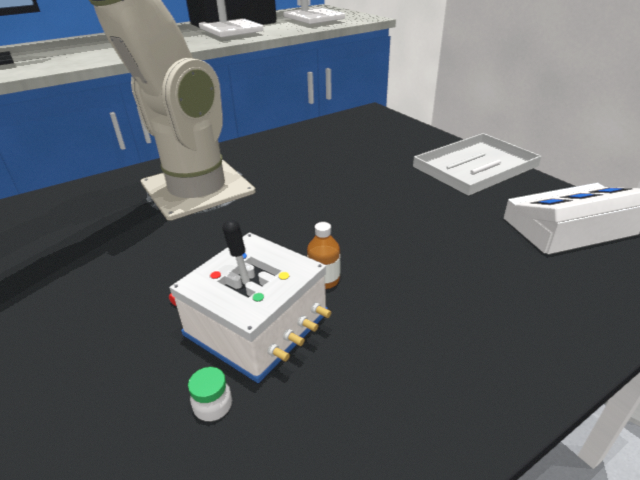

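The top view shows blue at (417,278), red (453,263), yellow (393,222) and green (429,208). The lever grip is at about (436,247), in the near half of the middle slot. The scene view agrees, with the grip at (234,238). Next I'll compute the poses.

```bash
cat > h.py <<'E'
import cv2,numpy as np
from bench import r,eyes
def ray(c,p):
    E=np.array(c["extrinsics"]);d=E[:3,:3]@[(p[0]-c["cx"])/c["fx"],(p[1]-c["cy"])/c["fy"],1];return E[:3,3],d/np.linalg.norm(d)
def onz(c,p,z):
    o,d=ray(c,p);return o+d*(z-o[2])/d[2]
HUE=dict(blue=(100,130),red=(0,8),yellow=(22,35),green=(50,85))
SIGN=dict(blue=(-1,1),red=(-1,-1),yellow=(1,1),green=(1,-1))
def tags(c,box):
    x0,y0,x1,y1=box;hsv=cv2.cvtColor(np.ascontiguousarray(c["pixels"]),cv2.COLOR_RGB2HSV);out={}
    for k,(a,b) in HUE.items():
        m=cv2.inRange(hsv,(a,110,90),(b,255,255));w=np.zeros_like(m);w[y0:y1,x0:x1]=m[y0:y1,x0:x1]
        n,l,st,ce=cv2.connectedComponentsWithStats(w)
        if n>1:
            i=1+st[1:,4].argmax();out[k]=(ce[i],st[i,4])
    return out
def dark(c,box,thr):
    x0,y0,x1,y1=box;g=c["pixels"][y0:y1,x0:x1].max(2);m=(g<thr).astype(np.uint8)
    n,l,st,ce=cv2.connectedComponentsWithStats(m);i=1+st[1:,4].argmax();return ce[i]+[x0,y0],st[i]
def unit(P):
    A=np.array([np.array(SIGN[k])*[.046,.03] for k in P]);B=np.array([P[k][:2] for k in P])
    a=A-A.mean(0);b=B-B.mean(0);th=np.arctan2((a[:,0]*b[:,1]-a[:,1]*b[:,0]).sum(),(a*b).sum())
    R=np.array([[np.cos(th),-np.sin(th)],[np.sin(th),np.cos(th)]]);t=B.mean(0)-R@A.mean(0);return th,t,R,np.linalg.norm(A@R.T+t-B,axis=1)
E
python3 - <<'E'
from h import *
c=eyes.camera("top");s=eyes.camera("scene")
T=tags(c,(375,195,475,295));print(T)
P={k:onz(c,v[0],.113) for k,v in T.items()};th,t,R,e=unit(P);print(th,t,e)
print("tags in scene",tags(s,(190,230,305,310)))
a=cv2.resize(c["pixels"][190:300,370:480],None,fx=5,fy=5,interpolation=2)
b=cv2.resize(s["pixels"][210:320,180:310],None,fx=5,fy=5,interpolation=2)[:550,:]
cv2.imwrite("pics/a1.png",a[...,::-1]);cv2.imwrite("pics/b1.png",b[...,::-1])
d,st=dark(s,(215,215,255,262),45);print(d,st)
E
```

```text
{'blue': (array([416.19148936, 277.04255319]), np.int32(94)), 'red': (array([453.04166667, 262.35416667]), np.int32(96)), 'yellow': (array([392.4047619 , 221.67857143]), np.int32(84)), 'green': (array([428.65  , 207.3125]), np.int32(80))}
0.36428920617984606 [ 0.5327971  -0.09382669] [0.00020582 0.00010455 0.00017234 0.00013427]
tags in scene {'blue': (array([243.6875, 255.0625]), np.int32(16)), 'red': (array([215.125, 274.375]), np.int32(56)), 'yellow': (array([283.36206897, 275.18965517]), np.int32(58)), 'green': (array([257.6779661 , 296.81355932]), np.int32(59))}
[234.12009804 240.28676471] [  8  10  21  31 408]
```

View pics/a1.png

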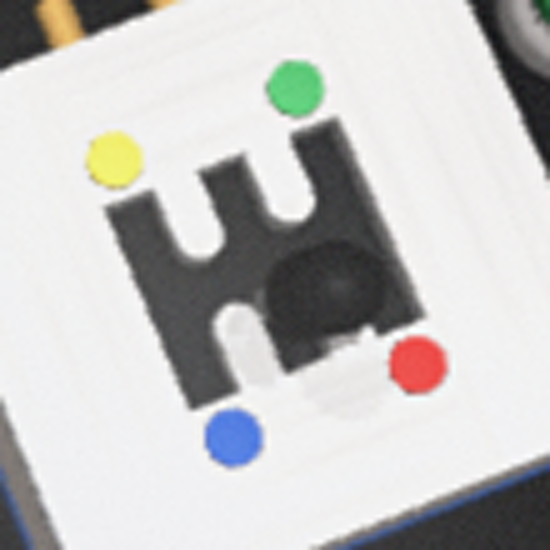

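Crop: the grip blob is at about (436,248) in the full image. It hides part of the middle slot's near half, and blue's slot is the near-left one.

```bash
cat >> h.py <<'E'
TH=0.3643;C=np.array([.5328,-.0938]);RU=np.array([[np.cos(TH),-np.sin(TH)],[np.sin(TH),np.cos(TH)]])
def w2u(p): return np.r_[RU.T@(np.array(p)[:2]-C),p[2:]]
def sphere(c,p,L=.155):
    o,d=ray(c,p);o=o-np.r_[C,.02];b=o@d;q=b*b-o@o+L*L
    P=o+d*(-b-np.sqrt(max(q,0)));return np.r_[RU.T@P[:2],P[2]]*1000
def tool():  # fingertip in unit frame mm, tool axes in unit frame
    from scipy.spatial.transform import Rotation as Ro
    s=r.read_state();M=Ro.from_quat(s["eef_rot"]).as_matrix();p=np.array(s["ee_pos"])+M[:,2]*.182
    U=np.eye(3);U[:2,:2]=RU.T
    print("t",round(s["time"],2),"tip_u",np.round(w2u(p)*1000,1),"F_u",np.round(U@s["ft_force"],1),"w",round(s["width"],3),"\naxes\n",np.round(U@M,3))
E
python3 - <<'E'
from h import *
c=eyes.camera("top");s=eyes.camera("scene")
print(sphere(c,(435.8,247.5)),sphere(s,(234.1,240)))
tool()
E
```

```text
[-22.01309837  -2.50130912 153.408497  ] [-15.92993049  -3.34695041 154.14290525]
t 0.3 tip_u [-482.2 -347.2  222.5] F_u [-0.7  0.2 -0.1] w 0.087 
axes
 [[ 1.    -0.029  0.   ]
 [-0.029 -1.     0.   ]
 [ 0.    -0.    -1.   ]]
```

```bash
python3 -m inch '[[0.65,-0.55,0,0,0,-0.05],[0.65,-0.55,0,0,0,-0.05],[0.65,-0.55,0,0,0,-0.05],[0.65,-0.55,0,0,0,-0.05],[0.65,-0.55,0,0,0,-0.05]]' -1 10
python3 -m inch '[[0.65,-0.55,0,0,0,0],[0.65,-0.55,0,0,0,0],[0.65,-0.55,0,0,0,0],[0.65,-0.55,0,0,0,0],[0.65,-0.55,0,0,0,0]]'
python3 -c "from h import *;tool()"
```

```text
time: 0.72
ee_pos: [0.2913, -0.4408, 0.4047]
eef_rot: [0.983, 0.182, -0.0, 0.0]
ft_force: [0.4, -0.6, -0.9]
width: 0.0614
grip_force: 0.0
time: 1.13
ee_pos: [0.3732, -0.2915, 0.4049]
eef_rot: [0.983, 0.182, 0.0, 0.0]
ft_force: [0.6, -0.1, -0.2]
width: 0.0286
grip_force: 0.0
t 1.13 tip_u [-219.6 -128.   222.9] F_u [ 0.6 -0.3 -0.2] w 0.029 
axes
 [[ 1.     0.001  0.   ]
 [ 0.001 -1.    -0.001]
 [ 0.     0.001 -1.   ]]
```

```bash
python3 -m inch '[[0.65,-0.6,0,0,0,0],[0.65,-0.6,0,0,0,0],[0.65,-0.6,0,0,0,0],[0.65,-0.6,0,0,0,0],[0.65,-0.6,0,0,0,0]]'
python3 -m inch '[[0,0,0,0,0,0],[0,0,0.5,0,0,0],[0,0,0.5,0,0,0],[0,0,0.5,0,0,0],[0,0,0,0,0,0]]'
python3 - <<'E'
from h import *
tool();a=eyes.camera("wrist");s=eyes.camera("scene")
cv2.imwrite("pics/c.png",np.hstack([cv2.resize(a["pixels"],(400,300)),cv2.resize(s["pixels"][170:320,140:340],(400,300))])[...,::-1])
E
```

```text
time: 1.55
ee_pos: [0.4516, -0.1329, 0.405]
eef_rot: [0.983, 0.182, 0.0, 0.0]
ft_force: [0.7, -0.7, 0.7]
width: 0.0017
grip_force: 0.0
time: 1.97
ee_pos: [0.45, -0.1346, 0.3415]
eef_rot: [0.983, 0.182, -0.002, -0.001]
ft_force: [-1.2, 0.8, -0.9]
width: 0.0007
grip_force: 0.0
t 1.97 tip_u [-92.6  -8.  159.5] F_u [-0.8  1.2 -0.9] w 0.001 
axes
 [[ 1.     0.002 -0.004]
 [ 0.002 -1.     0.003]
 [-0.004 -0.003 -1.   ]]
```

View pics/c.png

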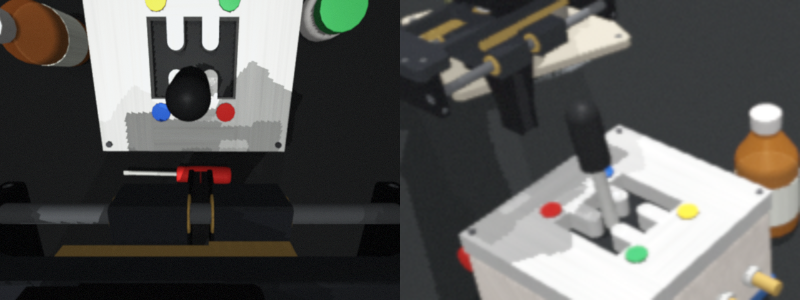

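The lever is slightly left of the closed fingers: wrist-panel column 188 against 201. I'll shift +y and push gently along +x.

```bash
python3 -m inch '[[0.3,-0.1,0,0,0,0],[0.3,-0.08,0,0,0,0],[0.3,0,0,0,0,0],[0.1,0,0,0,0,0],[0,0,0,0,0,0]]'
python3 -m inch '[[0.12,0,0,0,0,0],[0.12,0,0,0,0,0],[0.12,0,0,0,0,0],[0.12,0,0,0,0,0],[0.12,0,0,0,0,0]]'
python3 -m inch '[[0,0,0,0,0,0],[0,0,0,0,0,0],[0,0,0,0,0,0],[0,0,0,0,0,0],[0,0,0,0,0,0]]'
python3 - <<'E'
from h import *
tool();s=eyes.camera("scene");a=eyes.camera("top")
d,st=dark(s,(225,205,262,262),45);print(d,st,sphere(s,d))
cv2.imwrite("pics/d.png",np.hstack([cv2.resize(a["pixels"][190:300,370:480],(400,400)),cv2.resize(s["pixels"][180:300,180:300],(400,400))])[...,::-1])
E
```

```text
time: 2.48
ee_pos: [0.4869, -0.1133, 0.3455]
eef_rot: [0.983, 0.182, 0.001, 0.0]
ft_force: [-0.3, 0.4, 0.1]
width: 0.0005
grip_force: 0.0
time: 2.9
ee_pos: [0.5087, -0.1049, 0.3447]
eef_rot: [0.983, 0.182, -0.0, 0.0]
ft_force: [-2.4, 0.2, 1.9]
width: 0.0005
grip_force: 1.1
time: 3.32
ee_pos: [0.5083, -0.105, 0.3448]
eef_rot: [0.983, 0.182, 0.0, 0.0]
ft_force: [-0.8, -0.3, -0.1]
width: 0.0008
grip_force: 0.1
t 3.32 tip_u [-26.8  -1.8 162.8] F_u [-0.9  0.  -0.1] w 0.001 
axes
 [[ 1.     0.001  0.   ]
 [ 0.001 -1.    -0.   ]
 [ 0.     0.    -1.   ]]
[237.38010204 236.21045918] [  0   8  27  46 784] [-19.50241169   7.33209232 153.59328228]
```

View pics/d.png

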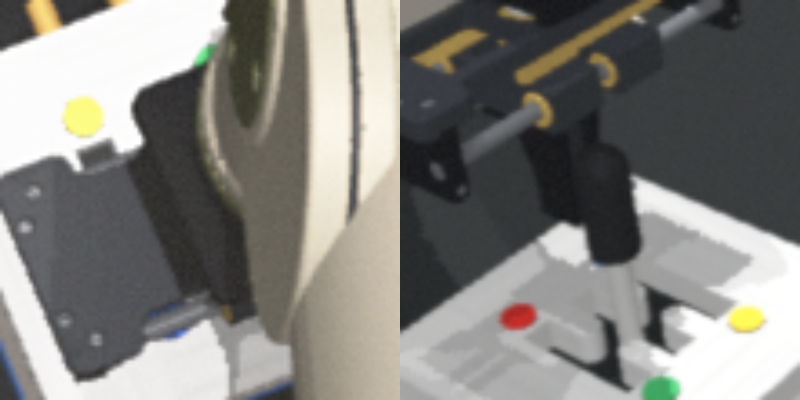

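The scene crop shows the fingertip against the grip, whose middle is at about (612,205), i.e. full image (243.6,241.5). The top view is blocked by the arm.

Run:
```python
from h import *
s=eyes.camera("scene");print(sphere(s,(243.6,241.5)))
# predicted pixels of origin for given lever x
E=np.array(s["extrinsics"])
for x in(-15,-10,-5,0,5):
    for L in (.130,.155,.187):
        f=x/155;p=np.r_[C+RU@[L*f,0],.02+L*np.cos(f)];q=E[:3,:3].T@(p-E[:3,3]);print(x,L,np.round([s["cx"]+s["fx"]*q[0]/q[2],s["cy"]+s["fy"]*q[1]/q[2]],1))
```

```text
[-1.03399763e-01  1.07664887e+00  1.54996226e+02]
-15 0.13 [239.3 252.6]
-15 0.155 [236.1 239.1]
-15 0.187 [231.7 221. ]
-10 0.13 [241.3 253.3]
-10 0.155 [238.4 239.9]
-10 0.187 [234.6 222. ]
-5 0.13 [243.2 254.1]
-5 0.155 [240.8 240.8]
-5 0.187 [237.5 223. ]
0 0.13 [245.2 255. ]
0 0.155 [243.2 241.9]
0 0.187 [240.4 224.2]
5 0.13 [247.2 255.9]
5 0.155 [245.6 243. ]
5 0.187 [243.4 225.5]
```

The grip position reads as x≈0, i.e. in the channel. I'll back off and go around to the -y side.

```bash
python3 -m inch '[[-0.4,0,0,0,0,0],[-0.4,0,0,0,0,0],[0,0.4,0,0,0,0],[0,0.4,0,0,0,0],[0,0.4,0,0,0,0]]'
python3 -m inch '[[0,0,0,0,0,0],[0.5,0,0,0,0,0],[0.5,0,0,0,0,0],[0.5,0,0,0,0,0],[0,0,0,0,0,0]]'
python3 - <<'E'
from h import *
tool();a=eyes.camera("wrist");s=eyes.camera("scene")
cv2.imwrite("pics/e.png",np.hstack([cv2.resize(a["pixels"],(400,300)),cv2.resize(s["pixels"][170:290,170:330],(400,300))])[...,::-1])
E
```

```text
time: 3.88
ee_pos: [0.4964, -0.1628, 0.3451]
eef_rot: [0.983, 0.182, 0.0, 0.0]
ft_force: [1.0, 0.3, -0.7]
width: 0.0002
grip_force: 0.0
time: 4.3
ee_pos: [0.5546, -0.1382, 0.3443]
eef_rot: [0.983, 0.183, 0.001, -0.001]
ft_force: [-0.4, 0.7, -0.1]
width: 0.0002
grip_force: 0.0
t 4.3 tip_u [  4.9 -49.  162.3] F_u [-0.1  0.8 -0.1] w 0.0 
axes
 [[ 1.     0.004  0.002]
 [ 0.004 -1.     0.002]
 [ 0.002 -0.002 -1.   ]]
```

View pics/e.png

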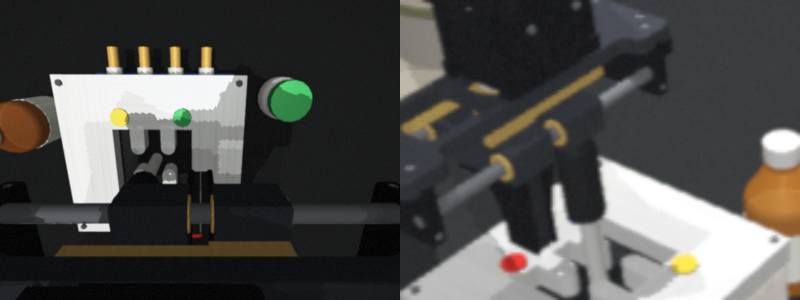

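Grip bottom at about (245,256) in the full image confirms the lever is in the channel. The finger is on its -y side, clear of it. I'll push +y.

```bash
python3 -m inch '[[-0.1,-0.2,0,0,0,0],[0,-0.2,0,0,0,0],[0,-0.15,0,0,0,0],[0,-0.15,0,0,0,0],[0,-0.15,0,0,0,0]]'
python3 -m inch '[[0,-0.13,0,0,0,0],[0,-0.13,0,0,0,0],[0,-0.13,0,0,0,0],[0,-0.13,0,0,0,0],[0,-0.13,0,0,0,0]]'
python3 -c "from h import *;tool()"
```

```text
time: 4.82
ee_pos: [0.5354, -0.1092, 0.3452]
eef_rot: [0.983, 0.182, 0.0, 0.001]
ft_force: [0.1, -2.5, 2.0]
width: 0.0006
grip_force: 1.0
time: 5.23
ee_pos: [0.5263, -0.0849, 0.3446]
eef_rot: [0.983, 0.182, -0.0, 0.0]
ft_force: [1.0, -2.2, -1.6]
width: 0.0004
grip_force: 0.9
t 5.23 tip_u [ -3.   10.7 162.6] F_u [ 0.2 -2.4 -1.6] w 0.0 
axes
 [[ 1.     0.001 -0.   ]
 [ 0.001 -1.     0.   ]
 [-0.    -0.    -1.   ]]
```

```bash
python3 -m inch '[[0,-0.06,0,0,0,0],[0,-0.06,0,0,0,0],[0,-0.06,0,0,0,0],[0,0,0,0,0,0],[0,0,0,0,0,0]]'
python3 - <<'E'
from h import *
tool();a=eyes.camera("wrist");s=eyes.camera("scene")
cv2.imwrite("pics/f.png",np.hstack([cv2.resize(a["pixels"],(400,300)),cv2.resize(s["pixels"][190:310,190:350],(400,300))])[...,::-1])
E
```

```text
time: 5.65
ee_pos: [0.5239, -0.0782, 0.3447]
eef_rot: [0.983, 0.182, -0.0, -0.0]
ft_force: [-0.8, 0.2, 0.5]
width: 0.0003
grip_force: 0.0
t 5.65 tip_u [ -2.7  17.8 162.7] F_u [-0.7  0.5  0.5] w 0.0 
axes
 [[ 1.     0.002 -0.   ]
 [ 0.002 -1.     0.   ]
 [-0.    -0.    -1.   ]]
```

View pics/f.png

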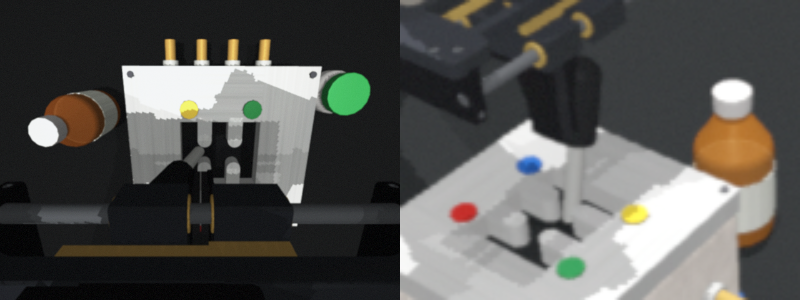

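The rod now stands in the outer slot line between blue and yellow. The grip middle is at about (577,97) in the crop, i.e. full image (260.8,228.8). I'll check its position numerically and push a little further until the side stop is felt.

```bash
python3 - <<'E'
from h import *
s=eyes.camera("scene");print(sphere(s,(260.8,228.8)))
E
python3 -m inch '[[0,-0.06,0,0,0,0],[0,-0.06,0,0,0,0],[0,0,0,0,0,0],[0,0,0,0,0,0],[0,0,0,0,0,0]]'
python3 -c "from h import *;tool()"
```

```text
[-11.20975962  50.97811556 145.94715833]
time: 6.22
ee_pos: [0.5222, -0.0739, 0.3448]
eef_rot: [0.983, 0.182, 0.0, -0.0]
ft_force: [0.2, -0.3, 0.2]
width: 0.0006
grip_force: 0.1
t 6.22 tip_u [ -2.8  22.4 162.8] F_u [ 0.1 -0.4  0.2] w 0.001 
axes
 [[ 1.     0.002  0.   ]
 [ 0.002 -1.     0.   ]
 [ 0.    -0.    -1.   ]]
```

```bash
python3 -m inch '[[0,0,0,0,0,0],[0,0,0,0,0,0],[0,-0.04,0,0,0,0],[0,-0.04,0,0,0,0],[0,-0.04,0,0,0,0]]'
python3 - <<'E'
from h import *
tool();s=eyes.camera("scene")
cv2.imwrite("pics/g.png",cv2.resize(s["pixels"][190:300,210:320],(550,550),interpolation=2)[...,::-1])
E
```

```text
time: 6.63
ee_pos: [0.5205, -0.0696, 0.3447]
eef_rot: [0.983, 0.182, 0.0, 0.0]
ft_force: [1.1, -4.8, -2.2]
width: 0.0004
grip_force: 1.7
t 6.63 tip_u [ -2.9  26.9 162.7] F_u [-0.7 -4.8 -2.2] w 0.0 
axes
 [[ 1.     0.001  0.   ]
 [ 0.001 -1.    -0.001]
 [ 0.     0.001 -1.   ]]
```

View pics/g.png

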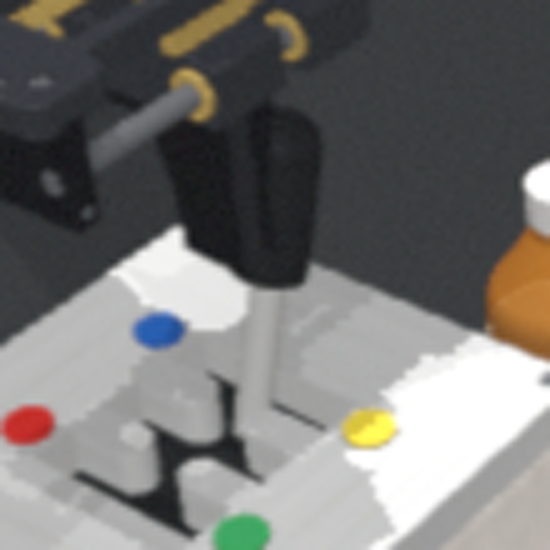

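The force rose to 4.8 N, so the lever is at the side stop, with the rod in line between blue and yellow. I'll back off and go around to the +x side.

```bash
python3 -m inch '[[0,0.5,0,0,0,0],[0,0.5,0,0,0,0],[0.5,0,0,0,0,0],[0.5,0,0,0,0,0],[0.6,0,0.2,0,0,0]]'
python3 -m inch '[[0,-0.4,0,0,0,0],[0,-0.5,0,0,0,0],[0,-0.5,0,0,0,0],[0,0,0,0,0,0],[0,0,0,0,0,0]]'
python3 - <<'E'
from h import *
tool();a=eyes.camera("top");s=eyes.camera("scene")
cv2.imwrite("pics/i.png",np.hstack([cv2.resize(a["pixels"][190:300,350:480],(400,338)),cv2.resize(s["pixels"][180:300,190:332],(400,338))])[...,::-1])
E
```

```text
time: 7.1
ee_pos: [0.5954, -0.0842, 0.3381]
eef_rot: [0.983, 0.181, 0.001, 0.0]
ft_force: [1.0, -0.4, 0.6]
width: 0.0005
grip_force: 0.0
time: 7.52
ee_pos: [0.5742, -0.0301, 0.337]
eef_rot: [0.983, 0.183, 0.0, -0.0]
ft_force: [-1.2, -0.6, 0.2]
width: 0.0007
grip_force: 0.0
t 7.52 tip_u [ 61.4  44.8 155. ] F_u [-1.4 -0.1  0.2] w 0.001 
axes
 [[ 1.     0.004  0.   ]
 [ 0.004 -1.     0.   ]
 [ 0.    -0.    -1.   ]]
```

View pics/i.png

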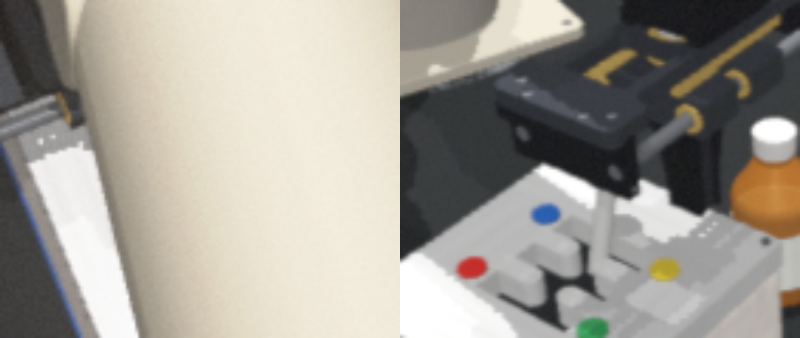

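The lever stands undisturbed at channel x, with the finger on its +x side. I'll push -x towards blue.

```bash
python3 -m inch '[[-0.3,-0.04,0,0,0,0],[-0.3,-0.03,0,0,0,0],[-0.15,0,0,0,0,0],[-0.13,0,0,0,0,0],[-0.13,0,0,0,0,0]]'
python3 -m inch '[[-0.12,0,0,0,0,0],[-0.12,0,0,0,0,0],[-0.12,0,0,0,0,0],[-0.12,0,0,0,0,0],[-0.12,0,0,0,0,0]]'
python3 -c "from h import *;tool()"
```

```text
time: 8.03
ee_pos: [0.5357, -0.0442, 0.3369]
eef_rot: [0.983, 0.181, 0.0, 0.0]
ft_force: [2.2, -0.1, 1.4]
width: 0.0005
grip_force: 0.7
time: 8.45
ee_pos: [0.5143, -0.0506, 0.337]
eef_rot: [0.983, 0.183, 0.003, -0.001]
ft_force: [9.8, 7.0, -7.2]
width: 0.0008
grip_force: 5.8
t 8.45 tip_u [ -1.   47.2 155. ] F_u [11.7  3.  -7.2] w 0.001 
axes
 [[ 1.     0.003  0.005]
 [ 0.003 -1.     0.001]
 [ 0.005 -0.001 -1.   ]]
```

```bash
python3 -m inch '[[0.2,0,0,0,0,0],[0.2,0,0,0,0,0],[0.5,0,0,0,0,0],[0.6,0,0,0,0,0],[0,0,0,0,0,0]]'
python3 - <<'E'
from h import *
tool();a=eyes.camera("wrist");s=eyes.camera("scene")
print(tags(s,(190,230,305,310)))
E_=np.array(s["extrinsics"])
def px(p): q=E_[:3,:3].T@(np.r_[C+RU@p[:2],p[2]]-E_[:3,3]);return np.round([s["cx"]+s["fx"]*q[0]/q[2]-200,s["cy"]+s["fy"]*q[1]/q[2]-190],1)*5
for f in(-.2,-.24,-.275):
    for L in(.09,.13,.155):
        v=np.array([np.tan(f),np.tan(.32),1]);print(f,L,px(np.r_[0,0,.02]+L*v/np.linalg.norm(v)))
cv2.imwrite("pics/j.png",cv2.resize(s["pixels"][190:300,200:310],(550,550),interpolation=2)[...,::-1])
E
```

```text
time: 8.87
ee_pos: [0.5722, -0.0289, 0.3364]
eef_rot: [0.983, 0.183, 0.0, -0.001]
ft_force: [-0.5, 0.7, 1.0]
width: 0.0008
grip_force: 0.0
t 8.87 tip_u [ 60.2  46.8 154.4] F_u [-0.2  0.8  1. ] w 0.001 
axes
 [[ 1.     0.003  0.001]
 [ 0.003 -1.     0.001]
 [ 0.001 -0.001 -1.   ]]
{'blue': (array([241.29166667, 255.625     ]), np.int32(48)), 'red': (array([215.07462687, 274.50746269]), np.int32(67)), 'yellow': (array([283.34920635, 275.26984127]), np.int32(63)), 'green': (array([257.859375, 296.6875  ]), np.int32(64))}
-0.2 0.09 [263.5 375.5]
-0.2 0.13 [259.  259.5]
-0.2 0.155 [256.5 185. ]
-0.24 0.09 [255.5 374. ]
-0.24 0.13 [248.  257.5]
-0.24 0.155 [243. 183.]
-0.275 0.09 [249. 373.]
-0.275 0.13 [238.5 256. ]
-0.275 0.155 [231.5 182. ]
```

View pics/j.png

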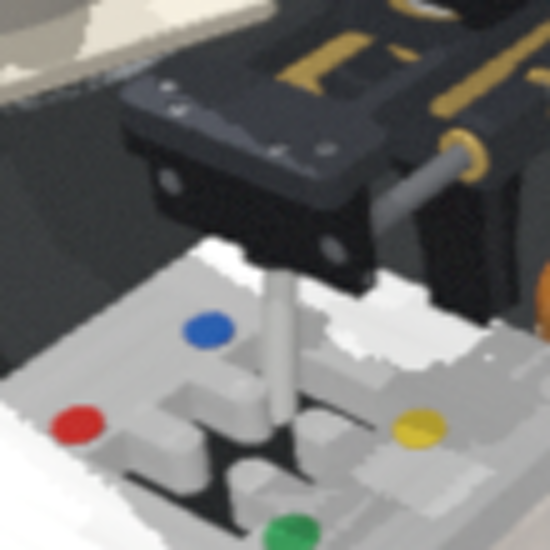

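The rod is near (283,385) in the crop, but home would be about x=249. So the lever is only at foreaft ≈ -0.1 and is caught on the nose of a tooth. I'll move clear to measure the lever numerically, since the picture budget is used up.

```bash
python3 -m inch '[[0,0,-0.9,0,0,0],[0,0,-0.9,0,0,0],[0,0,-0.9,0,0,0],[0,-0.9,0,0,0,0],[0,-0.9,0,0,0,0]]'
python3 -m inch '[[0,-0.9,0,0,0,0],[0,-0.9,0,0,0,0],[0,-0.9,0,0,0,0],[0,0,0,0,0,0],[0,0,0,0,0,0]]'
cat > look.py <<'E'
from h import *
tool()
c=eyes.camera("top");s=eyes.camera("scene")
print("tags top",{k:v[1] for k,v in tags(c,(375,195,475,295)).items()})
# scene: grip = dark columns above plate; print row-wise dark runs & bright-rod
g=s["pixels"].max(2);
for y in range(208,290,5): print(y," ".join("%3d"%v for v in g[y,228:276:2]))
E
python3 look.py
```

```text
time: 9.38
ee_pos: [0.5437, 0.0353, 0.4467]
eef_rot: [0.984, 0.179, 0.002, 0.001]
ft_force: [0.7, 0.8, -0.5]
width: 0.0007
grip_force: 0.0
time: 9.8
ee_pos: [0.5039, 0.1391, 0.445]
eef_rot: [0.983, 0.184, 0.0, 0.0]
ft_force: [-0.1, -0.1, -0.0]
width: 0.0006
grip_force: 0.0
t 9.8 tip_u [ 56.  227.7 263. ] F_u [-0.1 -0.1 -0. ] w 0.001 
axes
 [[ 1.     0.005 -0.   ]
 [ 0.005 -1.    -0.001]
 [-0.     0.001 -1.   ]]
tags top {'blue': np.int32(94), 'red': np.int32(96), 'yellow': np.int32(84), 'green': np.int32(81)}
208  53  52  53  53  53  51  53  53  51  51  50  54  53  57  57  53  53  52  54  52  52  54  53  54
213  59  60  59  55  52  53  53  53  51  53  48  49  57  67  72  58  52  42  52  53  53  55  53  52
218  58  59  59  61  57  61  57  58  52  50  43  39  42  47  45  44  40  37  51  53  51  53  51  50
223  58  59  57  57  60  60  59  60  60  58  40  41  44  49  43  41  41  35  46  51  52  54  52  53
228  55  59  59  59  59  57  60  60  59  57  41  40  45  44  48  43  38  36  53  60  58  57  55  51
233  57  56  58  56  56  57  55  55  60  84  70  42  44  50  46  40  37  36  53  61  
[... 414 characters left out ...]

258 245 247 248 248 240 193 211 212 180 213 183 153 161 179 180 159 158 166 188 244 246 246 247 247
263 248 246 246 246 246 248 249 249 247 240 186 149 166 195 195 169 150 157 170 220 244 247 246 246
268 246 248 245 220 155 154 162 194 243 252 253 246 238 191 195 167 106 150 157 155 156 157 154 170
273 249 249 246 230 175 148 154 157 156 155 161 162 152 169 193 182 239 244 247 242 206 121 144 155
278 174 222 249 253 247 242 172  62  58  64 107 116  97  63  59  78 159 195 239 248 248 249 248 253
283 157 156 156 159 164 159 143  75  61 196 242 246 253 227 131  60 138 156 163 213 246 248 246 248
288 239 179  89  92 134 114  72  61  62 138 194 241 248 248 248 248 248 251 249 246 248 250 249 248
```

```bash
cat > fit.py <<'E'
from h import *
from scipy.optimize import least_squares
def proj(c,p): E=np.array(c["extrinsics"]);q=E[:3,:3].T@(p-E[:3,3]);return np.array([c["cx"]+c["fx"]*q[0]/q[2],c["cy"]+c["fy"]*q[1]/q[2]])
def ax(f,sd,L): v=np.array([np.tan(f),np.tan(sd),1]);v=L*v/np.linalg.norm(v);return np.r_[C+RU@v[:2],.02+v[2]]
def blob(c,f,sd,thr,near=18):
    # dark component around predicted grip
    g=c["pixels"].max(2);p=proj(c,ax(f,sd,.158)).astype(int)
    m=np.zeros(g.shape,np.uint8);m[p[1]-near:p[1]+near,p[0]-near:p[0]+near]=(g<thr)[p[1]-near:p[1]+near,p[0]-near:p[0]+near]
    m=cv2.morphologyEx(m,cv2.MORPH_OPEN,np.ones((5,5),np.uint8))
    n,l,st,ce=cv2.connectedComponentsWithStats(m);i=l[p[1],p[0]] or 1+st[1:,4].argmax();return ce[i],st[i]
E
python3 - <<'E'
from fit import *
c=eyes.camera("top");s=eyes.camera("scene")
d,st=blob(s,-.1,.32,51,20);print(d,st)
sol=least_squares(lambda v:proj(s,ax(v[0],v[1],.158))-d,[-.1,.3]).x;print("scene",sol)
p=proj(c,ax(sol[0],sol[1],.158));print(p)
g=c["pixels"].max(2);x0,y0=p.astype(int)
for y in range(y0-16,y0+22,3): print(y," ".join("%3d"%v for v in g[y,x0-24:x0+26:2]))
print(x0-24)
E
```

```text
[255.9216152  227.80522565] [248 215  17  28 421]
scene [-0.09035638  0.27670537]
[403.53519059 254.22836288]
238 241 243 242 241 241 242 243 161  75  75  74  79  84 182 245 241 243 242  86  73  74  75  73  77  69
241 242 242 241 242 243 241 243 244 103  81  76  78  71  94 142 193 182  80  74  75  74  71  71  71  73
244 240 243 243 242 241 242 242 244 233  82  81  82  80  76  83  76  74  74  74  72  73  75  71  75  73
247 242 241 242 242 241 242 241 243 245 153  79  79  78  80  79  80  81  74  77  78  74  77  76  77  75
250 240 242 243 243 241 241 242 242 242 244 108  84  83  83  81  81  83  76 109 154 120  70  78  71  77
253 240 242 242 242 241 240 241 242 243 244 221  80  83  76  77  82  78 186 242 243 245 232  78  76  76
256 241 240 243 242 242 242 241 243 244 236 124  62  65  66  82 133 123 214 243 240 243 243 158  74  77
259 243 242 241 242 242 242 242 245 139  59  66  68  68  65  59  62 103 117 244 243 242 242 246 102  76
262 242 242 242 242 242 244 160  69  67  66  71  64  65  66  64  66  63  84 182 245 242 242 245 222  71
265 243 243 241 240 244 208  60  72  70  71  72  71  71  67  62  64  62  81  97 219 244 244 244 246 240
268 243 243 243 241 226 131  63  73  67  75  87  73  69  70  65  59  68  76  87 173 243 243 244 243 243
271 244 243 229 228 224 204  65  68  72  74  71  68  70  62  73 129 210 240 227 218 245 243 242 242 242
274 243 239 228 227 228 226 198  73  65  67  69  65  64 124 238 238 209 227 227 224 228 228 245 242 242
379
```

Run:
```python
from fit import *
c=eyes.camera("top");s=eyes.camera("scene")
T=tags(s,(190,230,305,310));print(unit({k:onz(s,v[0],.113) for k,v in T.items()}))
for n,k in((c,"top"),(s,"scene")):
    for f in(-.05,-.1,-.15,-.2,-.275):
        print(k,f,[np.round(proj(n,ax(f,.32,L)),1).tolist() for L in(.09,.13,.158,.187)])
# bench markers: grip mask in top: darker than slot & left of plate
g=cv2.GaussianBlur(c["pixels"].max(2),(3,3),0)
m=np.zeros(g.shape,np.uint8);m[250:290,380:425]=(g[250:290,380:425]<74)
m=cv2.morphologyEx(m,cv2.MORPH_OPEN,np.ones((3,3),np.uint8));n,l,st,ce=cv2.connectedComponentsWithStats(m);i=1+st[1:,4].argmax();print(ce[i],st[i])
for y in range(253,290,3): print(y," ".join("%3d"%v for v in g[y,379:431:2]))
```

```text
(np.float64(0.36099938510801377), array([ 0.53696971, -0.09401839]), array([[ 0.9355443 , -0.35320938],
       [ 0.35320938,  0.9355443 ]]), array([0.00023851, 0.00047688, 0.00030271, 0.00032486]))
top -0.05 [[405.8, 252.1], [401.0, 252.1], [397.4, 252.1], [393.4, 252.1]]
top -0.1 [[407.0, 254.7], [402.7, 256.0], [399.5, 257.0], [396.0, 258.1]]
top -0.15 [[408.1, 257.3], [404.5, 259.9], [401.7, 261.8], [398.7, 264.0]]
top -0.2 [[409.3, 259.8], [406.2, 263.7], [403.9, 266.7], [401.4, 269.9]]
top -0.275 [[411.1, 263.6], [409.0, 269.5], [407.3, 273.9], [405.6, 278.7]]
scene -0.05 [[258.5, 267.0], [260.4, 244.3], [261.7, 227.9], [263.2, 210.5]]
scene -0.1 [[256.5, 266.2], [257.5, 243.3], [258.2, 226.8], [258.9, 209.3]]
scene -0.15 [[254.6, 265.6], [254.7, 242.5], [254.7, 225.9], [254.8, 208.3]]
scene -0.2 [[252.7, 265.1], [251.8, 241.9], [251.2, 225.2], [250.6, 207.6]]
scene -0.275 [[249.8, 264.6], [247.7, 241.2], [246.1, 224.6], [244.5, 207.0]]
[401.50883392 265.3745583 ] [391 255  22  21 283]
253 241 241 242 242 242 241 242 242 242 243 193  88  81  82  82  81  87 179 242 243 244 201  9
[... 609 characters left out ...]
  67  89 139 189 219 232 228 237 243 242 242 242 242
274 241 236 229 229 227 225 180  88  66  68  67  67  74 137 222 236 215 224 227 226 226 228 243 242 242 242
277 238 231 230 229 229 226 226 219 172 131 130 159 202 239 239 235 211 227 228 228 226 227 241 243 243 242
280 243 238 231 230 229 228 226 227 223 228 237 237 238 238 239 239 218 223 229 229 228 223 238 243 243 242
283 243 242 240 235 231 229 230 231 235 239 239 237 237 238 239 240 240 233 221 224 234 241 243 242 242 242
286 242 242 243 243 243 243 243 243 241 238 239 240 238 238 239 240 242 243 243 243 242 242 242 242 243 243
289 234 243 243 243 243 243 243 243 243 242 241 240 239 238 241 243 244 243 243 242 243 243 243 243 243 243
```

Run:
```python
import fit
from fit import *
c=eyes.camera("top");s=eyes.camera("scene")
C0=C.copy();Cs=np.array([.53697,-.09402])
def res(v):
    fit.C=C0;a=proj(c,ax(v[0],v[1],.158))-[401.5,265.4]
    fit.C=Cs;b=proj(s,ax(v[0],v[1],.158))-[256,228.2]
    return a,b
print("top",least_squares(lambda v:res(v)[0],[-.1,.3]).x,"scene",least_squares(lambda v:res(v)[1],[-.1,.3]).x)
o=least_squares(lambda v:np.r_[res(v)],[-.1,.3]) if 0 else least_squares(lambda v:np.concatenate(res(v)),[-.1,.3]);print(o.x,o.fun)
```

```text
top [-0.18084365  0.33534606] scene [-0.1175061   0.29043539]
[-0.17418785  0.33703676] [-0.469721   -0.57575406 -0.75003655 -1.74518671]
```

The lever is in blue's slot (side ≈ 0.33) and part-way home, at foreaft ≈ -0.17. I'll return and push on gently.

```bash
python3 -m inch '[[0,0.9,0,0,0,0],[0,0.9,0,0,0,0],[0,0.9,0,0,0,0],[0,0.9,0,0,0,0],[0,0.9,0,0,0,0]]'
python3 -m inch '[[0,0,0.9,0,0,0],[0,0,0.9,0,0,0],[0,0,0.9,0,0,0],[-0.4,0,0,0,0,0],[-0.4,0,0,0,0,0]]'
python3 -c "from h import *;tool()"
```

```text
time: 10.62
ee_pos: [0.5698, -0.0328, 0.4448]
eef_rot: [0.983, 0.182, 0.0, 0.0]
ft_force: [0.2, 0.9, 0.3]
width: 0.0006
grip_force: 0.0
time: 11.03
ee_pos: [0.5387, -0.0424, 0.3337]
eef_rot: [0.983, 0.182, -0.002, -0.001]
ft_force: [0.7, -1.4, 0.9]
width: 0.0008
grip_force: 0.0
t 11.03 tip_u [ 23.1  46.5 151.7] F_u [ 0.2 -1.5  0.9] w 0.001 
axes
 [[ 1.     0.002 -0.004]
 [ 0.002 -1.     0.003]
 [-0.004 -0.003 -1.   ]]
```

```bash
python3 -m inch '[[-0.12,0,0,0,0,0],[-0.12,0,0,0,0,0],[-0.12,0,0,0,0,0],[-0.06,0,0,0,0,0],[-0.06,0,0,0,0,0]]'
python3 -c "from h import *;tool()"
python3 -m inch '[[-0.06,0,0,0,0,0],[-0.06,0,0,0,0,0],[-0.04,0,0,0,0,0],[0,0,0,0,0,0],[0,0,0,0,0,0]]'
python3 -c "from h import *;tool()"
```

```text
time: 11.45
ee_pos: [0.5218, -0.0489, 0.3371]
eef_rot: [0.983, 0.182, 0.0, 0.0]
ft_force: [-0.4, -0.2, -0.3]
width: 0.0005
grip_force: 0.0
t 11.45 tip_u [  5.8  45.8 155.1] F_u [-0.5 -0.1 -0.3] w 0.0 
axes
 [[ 1.     0.002  0.001]
 [ 0.002 -1.    -0.   ]
 [ 0.001  0.    -1.   ]]
time: 11.87
ee_pos: [0.5157, -0.0512, 0.3369]
eef_rot: [0.983, 0.182, 0.0, 0.0]
ft_force: [1.0, 1.2, -1.2]
width: 0.0007
grip_force: 0.2
t 11.87 tip_u [ -0.7  45.9 154.9] F_u [ 1.4  0.7 -1.2] w 0.001 
axes
 [[ 1.     0.002  0.   ]
 [ 0.002 -1.    -0.   ]
 [ 0.     0.    -1.   ]]
```

```bash
python3 -m inch '[[-0.04,0,0,0,0,0],[-0.04,0,0,0,0,0],[-0.04,0,0,0,0,0],[-0.02,0,0,0,0,0],[0,0,0,0,0,0]]'
python3 -c "from h import *;tool()"
```

```text
time: 12.28
ee_pos: [0.5111, -0.0526, 0.337]
eef_rot: [0.983, 0.182, 0.001, -0.0]
ft_force: [6.3, 2.4, -3.1]
width: 0.0006
grip_force: 2.9
t 12.28 tip_u [ -5.1  46.2 155. ] F_u [ 6.8 -0.  -3.1] w 0.001 
axes
 [[ 1.     0.002  0.003]
 [ 0.002 -1.    -0.   ]
 [ 0.003  0.    -1.   ]]
```

```bash
python3 -m inch '[[-0.04,0,0,0,0,0],[-0.04,0,0,0,0,0],[-0.04,0,0,0,0,0],[0,0,0,0,0,0],[0,0,0,0,0,0]]'
python3 -c "from h import *;tool()
from fit import *
s=eyes.camera('scene');g=s['pixels'].max(2)
for y in(248,253,258,263,268): print(y,*g[y,240:266])"
```

```text
time: 12.7
ee_pos: [0.5063, -0.0544, 0.3369]
eef_rot: [0.983, 0.182, 0.001, -0.0]
ft_force: [3.6, 1.2, -2.0]
width: 0.0007
grip_force: 2.2
t 12.7 tip_u [-10.4  46.3 154.9] F_u [ 3.8 -0.1 -2. ] w 0.001 
axes
 [[ 1.     0.002  0.002]
 [ 0.002 -1.     0.   ]
 [ 0.002 -0.    -1.   ]]
248 190 189 188 188 189 189 187 184 171 161 164 170 174 172 164 155 157 169 174 174 173 163 158 158 159 168
253 174 172 159 152 152 155 157 159 159 158 162 169 173 172 165 156 147 153 157 157 157 159 159 158 158 159
258 159 158 157 156 151 145 151 154 154 152 160 168 173 174 168 159 147 153 158 159 159 157 156 157 158 157
263 159 160 160 161 161 175 180 174 161 154 167 178 182 178 171 162 146 153 158 159 159 159 159 159 159 160
268 166 167 171 178 185 187 191 191 191 188 183 182 180 169 174 171 150 101 66 75 107 141 154 159 159 160
```

```bash
python3 -m inch '[[-0.04,0,0,0,0,0],[-0.04,0,0,0,0,0],[-0.02,0,0,0,0,0],[0,0,0,0,0,0],[0,0,0,0,0,0]]'
python3 -c "from h import *;tool()"
```

```text
time: 13.17
ee_pos: [0.5025, -0.0559, 0.3369]
eef_rot: [0.983, 0.182, 0.001, -0.0]
ft_force: [5.0, 2.7, -2.7]
width: 0.0006
grip_force: 2.4
t 13.17 tip_u [-14.6  46.2 154.9] F_u [ 5.7  0.8 -2.7] w 0.001 
axes
 [[ 1.     0.002  0.001]
 [ 0.002 -1.     0.   ]
 [ 0.001 -0.    -1.   ]]
```

```bash
python3 -m inch '[[-0.04,0,0,0,0,0],[-0.03,0,0,0,0,0],[0,0,0,0,0,0],[0,0,0,0,0,0],[0,0,0,0,0,0]]'
python3 -c "from h import *;tool()"
```

```text
time: 13.58
ee_pos: [0.4999, -0.057, 0.3369]
eef_rot: [0.983, 0.182, 0.001, -0.0]
ft_force: [4.9, 2.8, -1.9]
width: 0.0006
grip_force: 2.3
t 13.58 tip_u [-17.4  46.2 154.9] F_u [ 5.5  0.9 -1.9] w 0.001 
axes
 [[ 1.     0.002  0.001]
 [ 0.002 -1.     0.   ]
 [ 0.001 -0.    -1.   ]]
```

```bash
python3 -m inch '[[-0.04,0,0,0,0,0],[-0.04,0,0,0,0,0],[0,0,0,0,0,0],[0,0,0,0,0,0],[0,0,0,0,0,0]]'
python3 -c "from h import *;tool()
s=eyes.camera('scene');g=s['pixels'].max(2)
for y in(248,253,258,263,268): print(y,*g[y,240:266])"
```

```text
time: 14.0
ee_pos: [0.4974, -0.0578, 0.3371]
eef_rot: [0.983, 0.182, 0.002, -0.0]
ft_force: [7.9, 4.7, -3.2]
width: 0.0007
grip_force: 3.8
t 14.0 tip_u [-19.7  46.3 155.1] F_u [ 9.1  1.6 -3.2] w 0.001 
axes
 [[ 1.     0.002  0.003]
 [ 0.002 -1.    -0.   ]
 [ 0.003  0.    -1.   ]]
248 189 188 188 186 170 161 150 157 167 172 174 170 161 150 155 159 159 159 157 158 157 158 158 158 157 159
253 148 148 147 146 148 150 156 159 165 170 174 172 166 153 145 153 158 157 157 156 158 157 158 157 158 158
258 156 157 158 156 155 149 150 152 161 169 174 173 169 160 149 153 157 157 159 158 158 158 158 157 158 157
263 185 186 186 186 185 183 181 169 169 178 183 185 176 164 151 154 158 159 158 158 159 158 159 159 159 163
268 165 167 170 177 185 187 190 191 190 187 183 182 179 165 155 116 63 45 60 75 106 142 153 156 159 159
```

```bash
python3 -m inch '[[-0.04,0,0,0,0,0],[-0.02,0,0,0,0,0],[0,0,0,0,0,0],[0,0,0,0,0,0],[0,0,0,0,0,0]]'
python3 -c "from h import *;tool()
s=eyes.camera('scene');g=s['pixels'].max(2)
for y in(253,258,263): print(y,*g[y,240:266])"
```

```text
time: 14.47
ee_pos: [0.4957, -0.0583, 0.3374]
eef_rot: [0.983, 0.182, 0.003, -0.0]
ft_force: [11.2, 5.5, -5.6]
width: 0.0004
grip_force: 5.7
t 14.47 tip_u [-21.1  46.4 155.4] F_u [12.4  1.2 -5.6] w 0.0 
axes
 [[ 1.     0.003  0.005]
 [ 0.003 -1.    -0.   ]
 [ 0.005  0.    -1.   ]]
253 147 148 146 147 147 150 156 155 163 170 173 171 164 153 144 153 157 156 157 158 157 158 158 157 159 158
258 158 158 158 159 155 149 152 152 161 169 178 175 168 159 149 152 158 157 159 158 158 157 157 157 166 171
263 185 186 186 185 185 183 180 168 169 178 184 186 176 164 151 153 158 158 158 159 158 158 158 159 160 163
```

The rod no longer moves and the force climbs to 12 N, so it is against the stop. I'll come away and check.

```bash
python3 -m inch '[[0.2,0,0,0,0,0],[0.6,0,0,0,0,0],[0.9,0,0,0,0,0],[0.3,0,0,0,0,0],[0,0,-0.5,0,0,0]]'
python3 -m inch '[[0,0,-0.9,0,0,0],[0,0,-0.9,0,0,0],[0,0,-0.4,0,0,0],[0,-0.9,0,0,0,0],[0,-0.9,0,0,0,0]]'
python3 -m inch '[[0,-0.9,0,0,0,0],[0,-0.9,0,0,0,0],[0,-0.9,0,0,0,0],[0,0,0,0,0,0],[0,0,0,0,0,0]]'
python3 - <<'E'
import fit
from fit import *
tool();c=eyes.camera("top");s=eyes.camera("scene")
g=cv2.GaussianBlur(c["pixels"].max(2),(3,3),0)
m=np.zeros(g.shape,np.uint8);m[252:300,380:430]=(g[252:300,380:430]<74)
m=cv2.morphologyEx(m,cv2.MORPH_OPEN,np.ones((5,5),np.uint8));n,l,st,ce=cv2.connectedComponentsWithStats(m);i=1+st[1:,4].argmax();pt=ce[i];print(pt,st[i])
ps,ss=blob(s,-.24,.32,51,20);print(ps,ss)
print("top",least_squares(lambda v:proj(c,ax(v[0],v[1],.158))-pt,[-.2,.3]).x)
fit.C=np.array([.53697,-.09402]);print("scene",least_squares(lambda v:proj(s,ax(v[0],v[1],.158))-ps,[-.2,.3]).x)
gg=s['pixels'].max(2)
for y in range(208,270,6): print(y,*gg[y,232:264:2])
E
```

```text
time: 14.93
ee_pos: [0.57, -0.0298, 0.3529]
eef_rot: [0.983, 0.183, -0.003, -0.001]
ft_force: [-1.4, -0.5, -0.6]
width: 0.0001
grip_force: 0.0
time: 15.35
ee_pos: [0.5435, 0.0352, 0.4455]
eef_rot: [0.984, 0.179, 0.0, 0.0]
ft_force: [-0.7, 0.3, 0.6]
width: 0.0006
grip_force: 0.0
time: 15.77
ee_pos: [0.5038, 0.1391, 0.4449]
eef_rot: [0.983, 0.184, -0.0, 0.0]
ft_force: [-0.1, -1.5, 0.6]
width: 0.0004
grip_force: 0.0
t 15.77 tip_u [ 55.8 227.8 262.9] F_u [-0.6 -1.3  0.6] w 0.0 
axes
 [[ 1.     0.005 -0.001]
 [ 0.005 -1.    -0.001]
 [-0.001  0.001 -1.   ]]
[405.79723502 273.73732719] [397 265  17  19 217]
[248.51030928 226.96907216] [240 214  17  27 388]
top [-0.26912753  0.3324675 ]
scene [-0.21358111  0.27990403]
208 52 54 54 51 51 54 56 60 58 55 52 53 55 52 56 54
214 59 57 53 52 45 47 52 57 57 51 46 39 48 51 55 53
220 58 60 59 62 44 40 47 50 49 44 44 39 46 53 52 54
226 60 59 59 59 47 38 44 46 50 47 41 39 44 59 59 60
232 53 59 55 57 57 38 43 47 51 48 43 40 37 59 61 58
238 56 55 55 63 165 116 42 47 50 47 42 39 86 237 243 221
244 230 250 251 250 244 243 243 215 163 167 154 217 233 234 235 236
250 248 249 243 240 241 241 211 170 174 185 174 156 170 221 232 242
256 247 248 234 236 236 228 174 147 171 203 198 163 172 231 247 247
262 246 246 246 246 248 249 232 178 173 201 202 173 155 156 159 179
268 245 220 155 154 162 195 242 251 253 246 238 174 80 64 106 151
```

```bash
python3 -c "from bench import job;print(job.close_job())"
```

```text
the job is handed in; nothing more can be done
None
```

I pushed the lever through the gate into the blue-tag slot and up against its stop. It measures foreaft about -0.27 and side about +0.33 from the top camera (the scene camera read about 0.05 short on both). The arm is clear and did not go near the bottle, jar or screwdriver, and the job is handed in.

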